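# Stow the press-frame corner blocks crosswise on the sliding tray

## Robot

A 7-joint arm with a two-finger parallel gripper is mounted at the origin on the work surface. World frame = base frame: x ahead of the robot, y to its left, z up, the work surface at z = 0. Lengths are in m, angles in rad, forces in N, time in s.
With the tool pointing down it reaches from about 0.4 to 0.9 m from the base axis. Payload 5.5 kg.
Tool frame: the origin (TCP) lies midway between the tips of the shut fingers; the grasp point (between the pads) lies 19 mm behind it (manip.grip_depth is the distance from the TCP to the grasp point, in m); z points along the fingers, x is the direction in which the jaws open and shut, and the axes are right-handed (so a half turn about z gives the same grasp; the last joint's range is limited). The gripper opens to 92 mm and grips with 3 to 60 N. Pads are 19 mm wide; open, the fingers measure 130 mm over their backs; the gripper's body (75 mm by 190 mm) begins 47 mm behind the grasp point.
Start: joints at [1.477, 0.501, -0.427, 1.55, 0.221, 1.138, -0.21], TCP at [0.227, -0.609, 0.227] pointing down, gripper open.
Joint ranges: [-2.88, 2.88], [-0.31, 2.03], [-1.54, 1.56], [0.2, 2.42], [-1.41, 4.55], [0.19, 2.02], [-2.57, 2.57]. Speed limits (rad/s): [2.57, 2.57, 3.14, 3.14, 3.14, 3.14, 3.14].

## Interface

Orientations are given as a unit quaternion [x, y, z, w].
In Python, from bench import manip, effector, viewer gives the robot as it stands. Calls block until the motion is done:
- manip.move_pose(position, orientation): joint-space move of the TCP to a pose.
- manip.servo_line(position, ori=None, vel=0.15): straight line of the TCP; ori=None keeps the orientation; vel is the mean speed in m/s.
- manip.movej(angles): joint-space move.
- effector.open_jaws() and effector.close(f_grip=None): open the fingers fully, or close them until they stop; f_grip is the grip in N (None keeps the last).
- manip.sleep(seconds).
- manip.solve_ik(position, orientation): joint angles nearest the present ones, or None.
- viewer.get_image(name): name is "side" or "top" or "wrist"; returns the picture (420x560x3 uint8, red, green, blue); there is no depth.
- viewer.get_calibration(name): a dict with "vfov" (degrees; the focal length in pixels is half the picture's height over the tangent of half this angle, whatever the lens; pixels are square), "cx", "cy" (the principal point, pixels), "dist_coeffs" ([k1, k2, p1, p2, k3] as OpenCV has them; the pictures are not rectified), "eye" and "attitude" of the camera in the world. Camera axes: x right, y down, z forward; pixel columns grow to the right and rows downward; lengths in m; the calibration is good to about 2 mm. A picture is of the moment at which its call begins: read the wrist's pose just before it. get_calibration takes no time and is no camera call; for the wrist camera it gives the pose at the moment of the call.
A pose or a line that the arm cannot do raises manip.PlanningError and nothing moves.
- manip.hand_in(): hands the job in, once; it reports no verdict.
Readings, each from a call of its own:
- manip.current_clock(): time.
- manip.current_q(): joint angles.
- manip.current_joint_velocities(): joint speeds.
- manip.current_tau(): joint torques, N m.
- manip.current_tool_pos(): TCP position.
- manip.current_tcp_rot(): TCP orientation.
- manip.current_force(): force on the tool from outside, world axes, zero at the start.
- manip.current_wrist_torque(): the same for the moment, N m.
- manip.current_finger_gap(): finger opening in m.
Only numpy, scipy, OpenCV 4.12 (cv2) and the standard library are available. Lean on these libraries where they do the work, as an engineer would, in place of code of your own. Each camera call takes 0.05 s, during which the arm holds its last target. There are 200 camera calls.

## Task

Put the pressing frame's corner blocks away: pull the blue tray by its orange post fully out from under the clear guard, move the spice tin off it to stand upright wholly on the green mat, and stack all the white L-shaped corner blocks on it in a single flat pile, red grips up, centred on the tray and square with it, each block turned half round from the one below so that the pile stays balanced and each grip stands in the open corner of the next. Then slide the tray by its post fully home under the guard with the pile still standing neatly on it. Leave the other things on the table where they are.

Things in the scene. Friction and masses are not known exactly. Their poses are not given: they have to be found in the camera images.
- corner1_mid (a point): White plastic L-shaped block (80 g) lying flat, 18 mm thick, legs 80 mm long outside, 32 mm wide; may be absent. This point: centre of the 80 x 80 mm outline, 9 mm above the underside. z up; legs run from the outer corner (-40, -40 mm) along +x and +y; open quarter at +x, +y. Red grip on top: 20 mm square, sides along x and y, centred at (-15, -15) mm, from z = +9 to +25 mm.
- corner1_heel (a point): Outer corner of the L of corner block 1, at mid thickness (x = -40, y = -40, z = 0 mm from corner1_mid). The next block, turned half round, lies flat on this one: its open quarter clears the red grip by 13 mm.
- corner2_mid (a point): As corner1_mid: another white L-shaped corner block, same shape and axes; may be absent.
- corner2_heel (a point): Outer corner of the L of corner block 2, at mid thickness (x = -40, y = -40, z = 0 mm from corner2_mid).
- corner3_mid (a point): As corner1_mid: another white L-shaped corner block, same shape and axes; may be absent.
- corner3_heel (a point): Outer corner of the L of corner block 3, at mid thickness (x = -40, y = -40, z = 0 mm from corner3_mid).
- corner4_mid (a point): As corner1_mid: another white L-shaped corner block, same shape and axes; may be absent.
- corner4_heel (a point): Outer corner of the L of corner block 4, at mid thickness (x = -40, y = -40, z = 0 mm from corner4_mid).
- corner5_mid (a point): As corner1_mid: another white L-shaped corner block, same shape and axes; may be absent.
- corner5_heel (a point): Outer corner of the L of corner block 5, at mid thickness (x = -40, y = -40, z = 0 mm from corner5_mid).
- corner6_mid (a point): As corner1_mid: another white L-shaped corner block, same shape and axes; may be absent.
- corner6_heel (a point): Outer corner of the L of corner block 6, at mid thickness (x = -40, y = -40, z = 0 mm from corner6_mid).
- dock: Low aluminium dock (130 x 380 mm, fixed, turned a little); origin on the table under the tray's home centre, axes as tray_c. Clear guard over home: roof underside 190 mm above the table, top 194 mm, walls 76 mm either side of the slide line, mouth open 65 mm to the -y side of the origin.
- tray_c (a point): Blue square tray sliding in the dock: the centre of its floor, 18 mm above the table; floor 104 x 104 mm inside a rim 6 mm high. z up; its y axis runs along the slide towards home, so the tray comes out to -y; the orange post is on the -y side.
- tray_post (a point): Middle of the gripping part of the orange upright post on the tray, 64 mm above the table, 130 mm to the -y side of the tray centre and fixed to the tray. The post is 20 mm (tray x) by 16 mm (tray y), its top 84 mm above the table. Moving it along the slide line pulls or pushes the tray.
- tray (a joint): How far the tray is out, m: 0 = fully home under the guard, 0.22 = fully out (end stop), growing along the tray's -y axis. It resists with about 2 N and stays where it is left.
- tin_mid (a point): Squat spice tin, steel with a yellow lid, 52 mm across and 50 mm high, 200 g; it starts standing on the tray. This point is its centre, 25 mm above its underside. z up.
- mat_c (a point): Centre of the top of a flat green mat, 110 x 110 mm, its top 3 mm above the table; fixed for the run.
- mug_a: Blue mug, 85 mm high, bystander; origin under its centre.
- mug_b: Blue mug, 85 mm high, bystander; origin under its centre.
- jar: Glass jar with a red lid, 60 mm across and 70 mm high, bystander; origin under its centre.
- bowl: Steel mixing bowl, 200 mm across, 75 mm high, bystander; origin under its centre.
- spoon: Wooden-handled spoon lying on the table, bystander; origin under its centre.
- spice: Tall can 56 mm across, 100 mm high, bystander; origin under its centre.
Mind the look-alikes: they are no part of the job. What is meant by the part that bears tin_mid is not black or turquoise, and is the smaller of those in its own colour.

How it is judged:
On the way, in this order (a step that is already met when the one before it is completed fails the run):
1. the tray has been pulled fully out (within 15 mm of its stop) (value of joint tray above 0.205 m), for 0.2 s.
2. with the tray out, all the blocks present are piled flat on it, centred within 18 mm and square within 11 degrees, each turned half round from the one below (value of joint tray above 0.18 m and horizontal distance between each of corner1_mid, corner2_mid, corner3_mid, corner4_mid, corner5_mid, corner6_mid and tray_c below 0.018 m and angle between each of corner1_mid, corner2_mid, corner3_mid, corner4_mid, corner5_mid, corner6_mid's own z axis and vertical below 0.1 rad and z of each of corner1_mid, corner2_mid, corner3_mid, corner4_mid, corner5_mid, corner6_mid in the frame of tray_c above 0.004 m and (angle between the x axis of corner1_mid and the x axis of tray_c, either way round below 0.2 rad or angle between the y axis of corner1_mid and the x axis of tray_c, either way round below 0.2 rad) and (z of corner2_mid in the frame of corner1_mid above 0.027 m or z of corner2_mid in the frame of corner1_mid below -0.027 m or horizontal distance between corner1_heel and corner2_heel above 0.095 m) and (z of corner3_mid in the frame of corner1_mid above 0.027 m or z of corner3_mid in the frame of corner1_mid below -0.027 m or horizontal distance between corner1_heel and corner3_heel above 0.095 m) and (z of corner4_mid in the frame of corner1_mid above 0.027 m or z of corner4_mid in the frame of corner1_mid below -0.027 m or horizontal distance between corner1_heel and corner4_heel above 0.095 m) and (z of corner5_mid in the frame of corner1_mid above 0.027 m or z of corner5_mid in the frame of corner1_mid below -0.027 m or horizontal distance between corner1_heel and corner5_heel above 0.095 m) and (z of corner6_mid in the frame of corner1_mid above 0.027 m or z of corner6_mid in the frame of corner1_mid below -0.027 m or horizontal distance between corner1_heel and corner6_heel above 0.095 m) and (angle between the x axis of corner2_mid and the x axis of tray_c, either way round below 0.2 rad or angle between the y axis of corner2_mid and the x axis of tray_c, either way round below 0.2 rad) and (z of corner3_mid in the frame of corner2_mid above 0.027 m or z of corner3_mid in the frame of corner2_mid below -0.027 m or horizontal distance between corner2_heel and corner3_heel above 0.095 m) and (z of corner4_mid in the frame of corner2_mid above 0.027 m or z of corner4_mid in the frame of corner2_mid below -0.027 m or horizontal distance between corner2_heel and corner4_heel above 0.095 m) and (z of corner5_mid in the frame of corner2_mid above 0.027 m or z of corner5_mid in the frame of corner2_mid below -0.027 m or horizontal distance between corner2_heel and corner5_heel above 0.095 m) and (z of corner6_mid in the frame of corner2_mid above 0.027 m or z of corner6_mid in the frame of corner2_mid below -0.027 m or horizontal distance between corner2_heel and corner6_heel above 0.095 m) and (angle between the x axis of corner3_mid and the x axis of tray_c, either way round below 0.2 rad or angle between the y axis of corner3_mid and the x axis of tray_c, either way round below 0.2 rad) and (z of corner4_mid in the frame of corner3_mid above 0.027 m or z of corner4_mid in the frame of corner3_mid below -0.027 m or horizontal distance between corner3_heel and corner4_heel above 0.095 m) and (z of corner5_mid in the frame of corner3_mid above 0.027 m or z of corner5_mid in the frame of corner3_mid below -0.027 m or horizontal distance between corner3_heel and corner5_heel above 0.095 m) and (z of corner6_mid in the frame of corner3_mid above 0.027 m or z of corner6_mid in the frame of corner3_mid below -0.027 m or horizontal distance between corner3_heel and corner6_heel above 0.095 m) and (angle between the x axis of corner4_mid and the x axis of tray_c, either way round below 0.2 rad or angle between the y axis of corner4_mid and the x axis of tray_c, either way round below 0.2 rad) and (z of corner5_mid in the frame of corner4_mid above 0.027 m or z of corner5_mid in the frame of corner4_mid below -0.027 m or horizontal distance between corner4_heel and corner5_heel above 0.095 m) and (z of corner6_mid in the frame of corner4_mid above 0.027 m or z of corner6_mid in the frame of corner4_mid below -0.027 m or horizontal distance between corner4_heel and corner6_heel above 0.095 m) and (angle between the x axis of corner5_mid and the x axis of tray_c, either way round below 0.2 rad or angle between the y axis of corner5_mid and the x axis of tray_c, either way round below 0.2 rad) and (z of corner6_mid in the frame of corner5_mid above 0.027 m or z of corner6_mid in the frame of corner5_mid below -0.027 m or horizontal distance between corner5_heel and corner6_heel above 0.095 m) and (angle between the x axis of corner6_mid and the x axis of tray_c, either way round below 0.2 rad or angle between the y axis of corner6_mid and the x axis of tray_c, either way round below 0.2 rad)), for 0.4 s.
At the end, for the whole second after the job is handed in: The tray is home within 12 mm; the tin is upright on the mat, centre within 35 mm of its centre; every block lies flat (0.1 rad), grip up, in one pile centred within 18 mm of the tray's centre and square with it (0.2 rad), neighbours in the pile pointing opposite ways (value of joint tray below 0.012 m and horizontal distance between tin_mid and mat_c below 0.035 m and angle between tin_mid's own z axis and vertical below 0.15 rad and z of tin_mid in the frame of mat_c below 0.032 m and horizontal distance between each of corner1_mid, corner2_mid, corner3_mid, corner4_mid, corner5_mid, corner6_mid and tray_c below 0.018 m and angle between each of corner1_mid, corner2_mid, corner3_mid, corner4_mid, corner5_mid, corner6_mid's own z axis and vertical below 0.1 rad and z of each of corner1_mid, corner2_mid, corner3_mid, corner4_mid, corner5_mid, corner6_mid in the frame of tray_c above 0.004 m and (angle between the x axis of corner1_mid and the x axis of tray_c, either way round below 0.2 rad or angle between the y axis of corner1_mid and the x axis of tray_c, either way round below 0.2 rad) and (z of corner2_mid in the frame of corner1_mid above 0.027 m or z of corner2_mid in the frame of corner1_mid below -0.027 m or horizontal distance between corner1_heel and corner2_heel above 0.095 m) and (z of corner3_mid in the frame of corner1_mid above 0.027 m or z of corner3_mid in the frame of corner1_mid below -0.027 m or horizontal distance between corner1_heel and corner3_heel above 0.095 m) and (z of corner4_mid in the frame of corner1_mid above 0.027 m or z of corner4_mid in the frame of corner1_mid below -0.027 m or horizontal distance between corner1_heel and corner4_heel above 0.095 m) and (z of corner5_mid in the frame of corner1_mid above 0.027 m or z of corner5_mid in the frame of corner1_mid below -0.027 m or horizontal distance between corner1_heel and corner5_heel above 0.095 m) and (z of corner6_mid in the frame of corner1_mid above 0.027 m or z of corner6_mid in the frame of corner1_mid below -0.027 m or horizontal distance between corner1_heel and corner6_heel above 0.095 m) and (angle between the x axis of corner2_mid and the x axis of tray_c, either way round below 0.2 rad or angle between the y axis of corner2_mid and the x axis of tray_c, either way round below 0.2 rad) and (z of corner3_mid in the frame of corner2_mid above 0.027 m or z of corner3_mid in the frame of corner2_mid below -0.027 m or horizontal distance between corner2_heel and corner3_heel above 0.095 m) and (z of corner4_mid in the frame of corner2_mid above 0.027 m or z of corner4_mid in the frame of corner2_mid below -0.027 m or horizontal distance between corner2_heel and corner4_heel above 0.095 m) and (z of corner5_mid in the frame of corner2_mid above 0.027 m or z of corner5_mid in the frame of corner2_mid below -0.027 m or horizontal distance between corner2_heel and corner5_heel above 0.095 m) and (z of corner6_mid in the frame of corner2_mid above 0.027 m or z of corner6_mid in the frame of corner2_mid below -0.027 m or horizontal distance between corner2_heel and corner6_heel above 0.095 m) and (angle between the x axis of corner3_mid and the x axis of tray_c, either way round below 0.2 rad or angle between the y axis of corner3_mid and the x axis of tray_c, either way round below 0.2 rad) and (z of corner4_mid in the frame of corner3_mid above 0.027 m or z of corner4_mid in the frame of corner3_mid below -0.027 m or horizontal distance between corner3_heel and corner4_heel above 0.095 m) and (z of corner5_mid in the frame of corner3_mid above 0.027 m or z of corner5_mid in the frame of corner3_mid below -0.027 m or horizontal distance between corner3_heel and corner5_heel above 0.095 m) and (z of corner6_mid in the frame of corner3_mid above 0.027 m or z of corner6_mid in the frame of corner3_mid below -0.027 m or horizontal distance between corner3_heel and corner6_heel above 0.095 m) and (angle between the x axis of corner4_mid and the x axis of tray_c, either way round below 0.2 rad or angle between the y axis of corner4_mid and the x axis of tray_c, either way round below 0.2 rad) and (z of corner5_mid in the frame of corner4_mid above 0.027 m or z of corner5_mid in the frame of corner4_mid below -0.027 m or horizontal distance between corner4_heel and corner5_heel above 0.095 m) and (z of corner6_mid in the frame of corner4_mid above 0.027 m or z of corner6_mid in the frame of corner4_mid below -0.027 m or horizontal distance between corner4_heel and corner6_heel above 0.095 m) and (angle between the x axis of corner5_mid and the x axis of tray_c, either way round below 0.2 rad or angle between the y axis of corner5_mid and the x axis of tray_c, either way round below 0.2 rad) and (z of corner6_mid in the frame of corner5_mid above 0.027 m or z of corner6_mid in the frame of corner5_mid below -0.027 m or horizontal distance between corner5_heel and corner6_heel above 0.095 m) and (angle between the x axis of corner6_mid and the x axis of tray_c, either way round below 0.2 rad or angle between the y axis of corner6_mid and the x axis of tray_c, either way round below 0.2 rad)); the robot touches nothing.
It fails at once if a bystander has been moved more than 40 mm (distance of any of mug_a, mug_b, jar, bowl, spoon, spice from where it was at the start of the episode above 0.04 m).
Of corner1, corner2, corner3, corner4, corner5, corner6 only 4 to 6 are there at a start; the rules pass over those that are not, and their reading is None.
At some moment in a run one of tin may be knocked a few centimetres aside while the robot is not near it.
Once in a run the grip may slacken for a moment while it holds something.
It also fails if it takes over 208 s, if anything falls off the work surface, if the arm or the gripper's body presses on something with over 40 N, if the wrist force passes 120 N, or if a joint passes its speed limit or range.

## Working session

There is one attempt and no reset: what is moved stays moved. The work goes in short steps, each a Python script; the robot and the scene stay as the last script left them, time stands still between calls to the robot, and variables do not carry over. Pictures are saved under pics/ and viewed, about 12 in all and at most 16, crops included, and the job is handed in when it is done.

```bash
ls; mkdir -p pics; python3 - <<'E'
from bench import manip, effector, viewer
import cv2,numpy as np
print(manip.current_clock(),manip.current_tool_pos(),manip.current_tcp_rot(),manip.grip_depth)
for n in ("top","side","wrist"):
    print(n,viewer.get_calibration(n)); cv2.imwrite(f"pics/{n}0.png",viewer.get_image(n)[...,::-1])
E
```

```text
pics
0.0 [ 0.22669825 -0.60843484  0.22567046] [ 8.21368151e-01 -5.70397577e-01 -8.03547500e-04 -5.64952471e-04] 0.0188
top {'vfov': 48.160825797137385, 'cx': 274.7065394391249, 'cy': 218.78628957806276, 'dist_coeffs': array([-0.16307948,  0.        ,  0.        ,  0.        ,  0.        ]), 'eye': array([ 0.28069502, -0.04751739,  1.49665557]), 'attitude': array([-0.69607848,  0.71154224, -0.06631676,  0.06916996])}
side {'vfov': 52.83931906165945, 'cx': 280.6018030017314, 'cy': 215.23340217941757, 'dist_coeffs': array([-0.05316627,  0.        ,  0.        ,  0.        ,  0.        ]), 'eye': array([ 0.11352256, -0.32946723,  1.0358689 ]), 'attitude': array([ 0.84456475, -0.47255502,  0.12180558, -0.22037591])}
wrist {'vfov': 59.72307640054383, 'cx': 284.9404781662347, 'cy': 211.29915170906017, 'dist_coeffs': array([0.00719918, 0.        , 0.        , 0.        , 0.        ]), 'eye': array([ 0.30284336, -0.58125443,  0.38413265]), 'attitude': array([ 0.81141166, -0.56418259, -0.08774722,  0.12493821])}
```

View pics/top0.png

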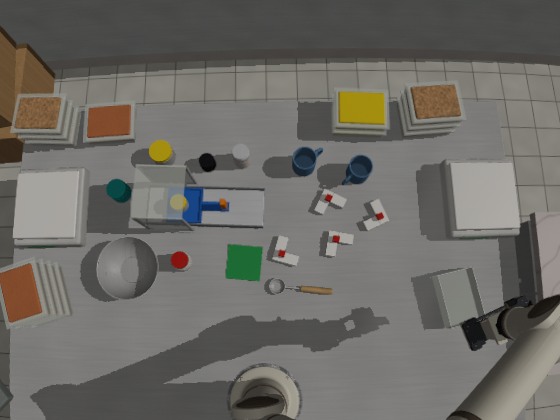

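View pics/side0.png

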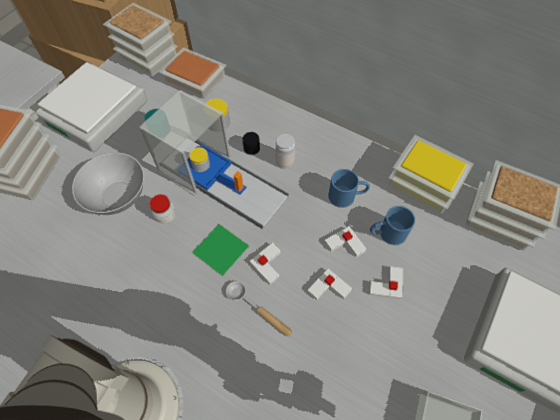

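```bash
cat > h.py <<'E'
from bench import manip, effector, viewer
import cv2, numpy as np
from scipy.spatial.transform import Rotation as R
def shot(n, save=None):
    c=viewer.get_calibration(n); im=viewer.get_image(n)[...,::-1].copy()
    if save: cv2.imwrite(f"pics/{save}.png",im)
    return im,c
def cast(px,c,z):
    f=210/np.tan(np.radians(c["vfov"])/2)
    K=np.array([[f,0,c["cx"]],[0,f,c["cy"]],[0,0,1.]])
    u=cv2.undistortPoints(np.asarray(px,float).reshape(-1,1,2),K,c["dist_coeffs"])[:,0]
    d=R.from_quat(c["attitude"]).apply(np.c_[u,np.ones(len(u))])
    return (c["eye"]+d*((z-c["eye"][2])/d[:,2])[:,None])[:,:2]
RNG=dict(red=[(0,140,90),(6,255,255)],orange=[(7,150,120),(18,255,255)],blue=[(108,150,60),(120,255,255)],
 yellow=[(22,120,120),(34,255,255)],green=[(50,120,50),(80,255,255)],white=[(0,0,200),(179,40,255)])
def mask(im,n):
    h=cv2.cvtColor(im,cv2.COLOR_BGR2HSV); m=cv2.inRange(h,*RNG[n])
    if n=="red": m|=cv2.inRange(h,(174,140,90),(179,255,255))
    return m
def blobs(im,n,amin=15):
    cs,_=cv2.findContours(mask(im,n),cv2.RETR_EXTERNAL,cv2.CHAIN_APPROX_NONE)
    return [c[:,0].astype(float) for c in cs if cv2.contourArea(c)>amin]
def cen(c):
    m=cv2.moments(c.astype(np.float32)[:,None]); return np.array([m["m10"],m["m01"]])/m["m00"]
def quat(yaw):  # tool down, tool x axis (jaws) at world angle yaw
    return (R.from_euler("z",yaw)*R.from_quat([1,0,0,0])).as_quat()
E
python3 - <<'E'
from h import *
im=cv2.imread("pics/top0.png");c=viewer.get_calibration("top")
for n,z in dict(red=.034,orange=.084,blue=.02,yellow=.068,green=.003,white=.018).items():
    for b in blobs(im,n,8): 
        w=cast(b,c,z); r=cv2.minAreaRect(w.astype(np.float32)); print(n,cen(b).round(),cast(cen(b),c,z)[0].round(3),np.round(r[1],3),round(r[2],1))
cv2.imwrite("pics/a.png",cv2.resize(np.hstack([im[140:280,110:290],im[140:280,250:430]]),None,fx=2.2,fy=2.2,interpolation=2))
E
```

```text
red [179. 260.] [0.441 0.259] [0.053 0.051] 45.0
red [281. 253.] [ 0.455 -0.063] [0.018 0.018] 70.4
red [336. 238.] [ 0.498 -0.236] [0.019 0.019] 77.2
red [380. 216.] [ 0.568 -0.381] [0.016 0.018] 17.0
red [328. 197.] [ 0.631 -0.218] [0.017 0.018] 61.6
orange [ 20. 293.] [0.336 0.766] [0.16  0.118] 17.3
orange [223. 202.] [0.612 0.114] [0.019 0.023] 90.0
orange [109. 120.] [0.898 0.496] [0.102 0.144] 1.4
blue [198. 206.] [0.614 0.202] [0.146 0.113] 88.5
yellow [184. 202.] [0.618 0.239] [0.029 0.006] 1.0
yellow [160. 150.] [0.792 0.322] [0.074 0.068] 88.0
yellow [361. 108.] [ 0.925 -0.338] [0.15  0.112] 86.9
green [244. 262.] [0.432 0.057] [0.109 0.108] 83.7
```

View pics/wrist0.png

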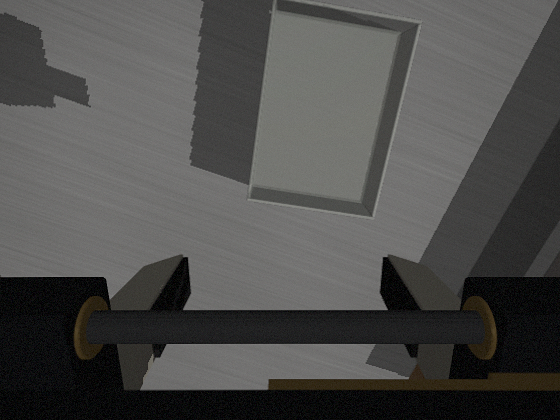

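```bash
python3 - <<'E'
from h import *
for p in [(.612,.114,.045),(.612,-.106,.045),(.612,.02,.15),(.43,.06,.04),(.612,.0,.25)]:
    for y in (0,np.pi,np.pi/2,-np.pi/2):
        q=manip.solve_ik(p,quat(y)); print(p,round(y,2),None if q is None else np.round(q,2))
manip.move_pose([.6,-.0,.27],quat(0))
im,c=shot("wrist","w1"); print(manip.current_clock(),c["eye"])
im,c=shot("top","t1")
for b in blobs(im,"red",8): print(cen(b).round(),cast(cen(b),c,.034)[0].round(3))
E
```

```text
(0.612, 0.114, 0.045) 0 [ 0.32  0.78 -0.76  1.73  0.67  0.91 -0.74]
(0.612, 0.114, 0.045) 3.14 [ 0.58  1.14 -1.31  1.73  1.16  1.27  2.12]
(0.612, 0.114, 0.045) 1.57 [ 0.42  0.87 -0.95  1.73  0.83  1.    0.73]
(0.612, 0.114, 0.045) -1.57 [ 0.25  0.75 -0.67  1.74  0.58  0.87 -2.25]
(0.612, -0.106, 0.045) 0 [ 0.71  0.81 -0.82  1.74  0.72  0.93 -0.42]
(0.612, -0.106, 0.045) 3.14 [-0.6   1.    1.13  1.78 -1.03  1.08 -2.23]
(0.612, -0.106, 0.045) 1.57 [ 0.79  0.88 -0.96  1.73  0.85  1.    1.07]
(0.612, -0.106, 0.045) -1.57 [ 0.5   0.7  -0.51  1.74  0.44  0.82 -1.79]
(0.612, 0.02, 0.15) 0 [ 0.6   0.69 -0.97  1.71  0.63  1.09 -0.57]
(0.612, 0.02, 0.15) 3.14 [-0.9   0.96  1.35  1.76 -0.99  1.29 -2.45]
(0.612, 0.02, 0.15) 1.57 [ 0.62  0.71 -1.    1.7   0.66  1.11  0.98]
(0.612, 0.02, 0.15) -1.57 [ 0.49  0.61 -0.79  1.71  0.49  1.03 -2.04]
(0.43, 0.06, 0.04) 0 [ 0.5   0.55 -0.83  2.19  0.67  0.67 -0.81]
(0.43, 0.06, 0.04) 3.14 [ 0.81  0.9  -1.3   2.19  1.1   1.02  2.  ]
(0.43, 0.06, 0.04) 1.57 [ 0.46  0.53 -0.78  2.2   0.63  0.65  0.8 ]
(0.43, 0.06, 0.04) -1.57 [ 0.43  0.52 -0.74  2.2   0.6   0.64 -2.31]
(0.612, 0.0, 0.25) 0 [ 0.66  0.57 -1.01  1.61  0.51  1.24 -0.44]
(0.612, 0.0, 0.25) 3.14 [-0.89  0.78  1.36  1.67 -0.78  1.35 -2.55]
(0.612, 0.0, 0.25) 1.57 [ 0.7   0.6  -1.07  1.61  0.55  1.26  1.09]
(0.612, 0.0, 0.25) -1.57 [ 0.6   0.53 -0.9   1.62  0.43  1.21 -1.96]
2.7333 [0.59957619 0.07922229 0.42801748]
[280. 254.] [ 0.453 -0.059]
[179. 260.] [0.441 0.259]
[336. 238.] [ 0.498 -0.236]
[380. 216.] [ 0.568 -0.381]
[328. 197.] [ 0.631 -0.218]
```

View pics/w1.png

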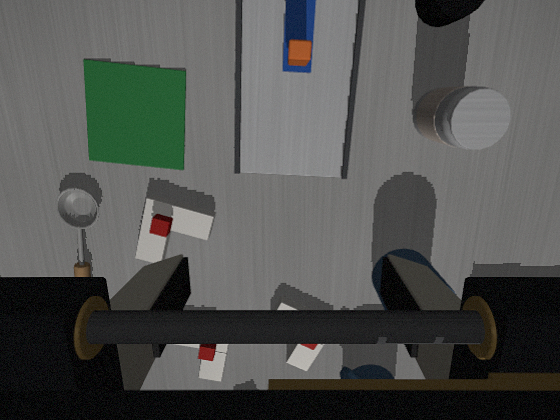

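```bash
python3 - <<'E'
from h import *
im=cv2.imread("pics/w1.png");c=viewer.get_calibration("wrist")
b=max(blobs(im,"orange",40),key=len); print(cv2.boundingRect(b.astype(np.float32)))
print("post",cast(cen(b),c,.084))
p=cv2.approxPolyDP(b.astype(np.float32)[:,None],3,True)[:,0]; print(p, cast(p,c,.084))
g=cv2.cvtColor(im,6).astype(int)
L=[];Rr=[]
for r in range(40,165,8):
    row=g[r]; d=np.where(row[225:250]<75)[0]; L.append((225+d[0],r)) if len(d) else 0
    d=np.where(row[335:370]<75)[0]; Rr.append((335+d[-1],r)) if len(d) else 0
for z in (.0,.018,.03):
  for E in (L,Rr):
    w=cast(E,c,z); k=np.polyfit(w[:,1],w[:,0],1); print(z,len(E),"angle",np.degrees(np.arctan(-k[0])),"x at y=.1",np.polyval(k,.1))
w=cast([(237,173),(347,178)],c,.01); print(w)
g=max(blobs(im,"green",400),key=len); print("mat",cast(cen(g),c,.003),cv2.minAreaRect(cast(g,c,.003).astype(np.float32)))
cv2.imwrite("pics/a.png",cv2.resize(im[0:190,200:400],None,fx=3.5,fy=3.1))
E
```

```text
(289, 40, 22, 26)
post [[0.61172889 0.11505761]]
[[291.  40.]
 [289.  63.]
 [304.  65.]
 [309.  59.]
 [310.  42.]] [[0.60464521 0.12472276]
 [0.60292914 0.10642443]
 [0.61605351 0.10475377]
 [0.62034616 0.10959156]
 [0.62097744 0.12309607]]
0.0 16 angle -2.9930162942821257 x at y=.1 0.5448723987340867
0.0 16 angle -3.1994148299243976 x at y=.1 0.677853956958094
0.018 16 angle -2.9930162942822625 x at y=.1 0.5472132840315637
0.018 16 angle -3.1994148299244882 x at y=.1 0.6746068613973626
0.03 16 angle -2.9930162942821044 x at y=.1 0.5487738742298808
0.03 16 angle -3.19941482992468 x at y=.1 0.6724421310235414
[[ 0.54332144 -0.00612567]
 [ 0.67124436 -0.01246506]]
mat [[0.43083877 0.06015772]] ((0.4308669865131378, 0.05722988769412041), (0.10884683579206467, 0.10942655801773071), 83.63389587402344)
```

View pics/a.png

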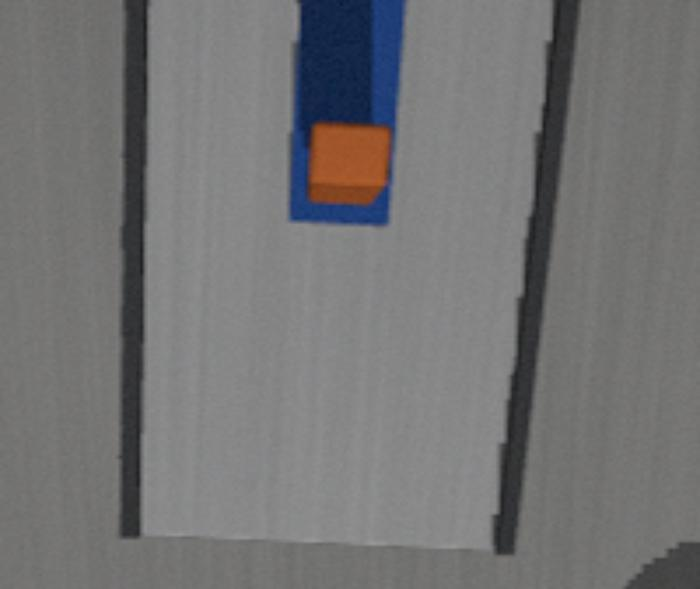

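```bash
cat >> h.py <<'E'
YAW=np.radians(-3.05); U=np.array([-np.sin(YAW),np.cos(YAW)]); POST=np.array([.612,.116])
E
python3 - <<'E'
from h import *
q=quat(np.pi+YAW)
manip.move_pose([*POST-[0,.03],.25],q); print(np.round(manip.current_q(),2))
manip.servo_line([*POST,.2],vel=.2)
manip.servo_line([*POST,.05],vel=.15); print(manip.current_force())
effector.close(f_grip=25); print(manip.current_finger_gap(),manip.current_force(),np.round(manip.current_q(),2))
for d in (.225,.15,.08):
    try:
        manip.servo_line([*POST-U*d,.05],vel=.1); print("pulled",d); break
    except manip.PlanningError as e: print(d,e)
print(manip.current_clock(),manip.current_force(),manip.current_tool_pos(),np.round(manip.current_q(),2))
E
```

```text
[ 0.69  0.94 -1.53  1.59  0.94  1.53  2.21]
[-0.16625638  0.21771811  0.10349052]
0.019931086822494285 [ 3.96148344  0.25803367 -2.03010816] [ 0.58  1.14 -1.32  1.72  1.16  1.28  2.06]
pulled 0.225
10.1333 [-0.32698675  0.14879575 -0.04153324] [ 0.59985354 -0.10927745  0.05006498] [ 0.97  1.14 -1.33  1.76  1.17  1.28  2.41]
```

```bash
python3 - <<'E'
from h import *
effector.open_jaws(); p=manip.current_tool_pos()
manip.servo_line([p[0],p[1],.2],vel=.25)
manip.move_pose([.6,-.1,.27],quat(0))
im,c=shot("wrist","w2"); print(manip.current_clock())
for n,z in (("orange",.084),("yellow",.068),("blue",.024)):
  for b in blobs(im,n,80): print(n,cen(b).round(),cast(cen(b),c,z)[0].round(4),cv2.minAreaRect(cast(b,c,z).astype(np.float32)))
E
```

```text
14.7167
orange [288. 152.] [ 0.6019 -0.0693] ((0.6015506386756897, -0.06920887529850006), (0.014018107205629349, 0.018838204443454742), 89.96456909179688)
yellow [297.   8.] [0.609  0.0541] ((0.6092320680618286, 0.05293324962258339), (0.014030396938323975, 0.04354235157370567), 89.93275451660156)
blue [294.  52.] [0.6077 0.0227] ((0.6061692833900452, -0.00469806045293808), (0.15324461460113525, 0.11465810239315033), 87.64778137207031)
```

View pics/w2.png

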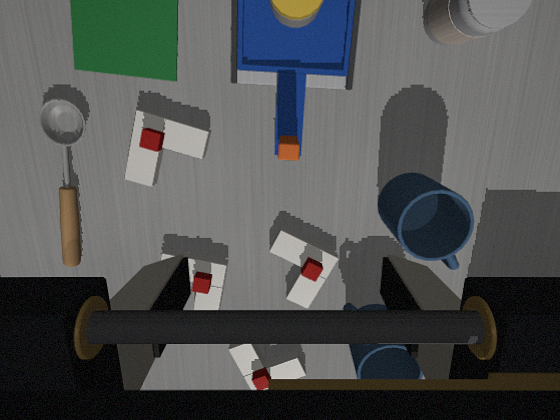

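```bash
python3 - <<'E'
from h import *
P=np.array([.602,-.069]); q=quat(YAW)
manip.move_pose([*P,.15],q); manip.servo_line([*P,.047],vel=.15)
effector.close(f_grip=40); print(manip.current_finger_gap(),manip.current_force())
for d in (.02,.037,.043):
    manip.servo_line([*P-U*d,.047],vel=.08); print(d,manip.current_force())
effector.open_jaws(); p=manip.current_tool_pos()
manip.servo_line([p[0],p[1],.15],vel=.25)
manip.move_pose([.6,-.1,.27],quat(0))
im,c=shot("wrist","w3"); print(manip.current_clock())
for n,z in (("orange",.084),("yellow",.068)):
  for b in blobs(im,n,80): print(n,cen(b).round(),cast(cen(b),c,z)[0].round(4),cv2.minAreaRect(cast(b,c,z).astype(np.float32)))
E
```

```text
0.020064336640589483 [ 4.54020049 -0.17937297 -3.45787416]
0.02 [  8.10016068  30.62691745 -10.50233567]
0.037 [  8.7617089   41.97695866 -10.41748016]
0.043 [  7.88798908  46.74956171 -10.36336126]
20.6333
orange [289. 151.] [ 0.6019 -0.0693] ((0.6022065877914429, -0.06949077546596527), (0.014017674140632153, 0.018716678023338318), 89.92713165283203)
yellow [297.   7.] [0.609  0.0539] ((0.6090841293334961, 0.052607111632823944), (0.014023678377270699, 0.04351873695850372), 89.8978042602539)
```

```bash
python3 - <<'E'
from h import *
manip.move_pose([.6,-.06,.27],quat(0))
im,c=shot("wrist","w4")
b=max(blobs(im,"yellow",80),key=len); w=cast(b,c,.068); (x,y),r=cv2.minEnclosingCircle(w.astype(np.float32)); print("tin",cen(w),x,y,r)
b=max(blobs(im,"blue",80),key=len); w=cast(b,c,.024); print("tray y range",w.min(0),w.max(0))
T=cen(w*0+0) if 0 else np.array([x,y])
assert np.hypot(*(T-[.609,.061]))<.035 and .02<r<.03
q=quat(0)
manip.move_pose([*T,.14],q); manip.servo_line([*T,.036],vel=.15)
effector.close(f_grip=30); print(manip.current_finger_gap(),manip.current_force())
manip.servo_line([*T,.14],vel=.2); print("held",manip.current_finger_gap())
manip.servo_line([.431,.058,.14],vel=.25); print("held",manip.current_finger_gap())
manip.servo_line([.431,.058,.023],vel=.12); print(manip.current_finger_gap(),manip.current_force())
effector.open_jaws(); manip.servo_line([.431,.058,.14],vel=.25)
manip.move_pose([.53,-.23,.27],quat(0))
im,c=shot("wrist","w5"); im2,c2=shot("top","t5"); print(manip.current_clock())
b=min(blobs(im2,"yellow",15),key=lambda b:np.hypot(*(cast(cen(b),c2,.053)[0]-[.431,.058])))
print("tin now",cast(cen(b),c2,.053),cv2.minAreaRect(cast(b,c2,.053).astype(np.float32)))
cv2.imwrite("pics/a.png",np.hstack([im[:,:400],cv2.resize(im2[130:290,120:300],None,fx=2.2,fy=2.625)])[:, :800])
E
```

```text
tin [0.60882446 0.07189162] 0.6092841029167175 0.07179253548383713 0.025522220879793167
tray y range [ 0.54906607 -0.07942909] [0.66890389 0.11253565]
0.05033233325804429 [-0.7785969  -1.38767261  1.35173914]
held 0.05058858449476404
held 0.050616811450235125
0.050052852177869596 [ 0.91362135 -0.17085783 -2.59237613]
28.7667
tin now [[0.43038306 0.05610178]] ((0.43070271611213684, 0.056067921221256256), (0.044730547815561295, 0.04987785592675209), 52.48895263671875)
```

View pics/a.png

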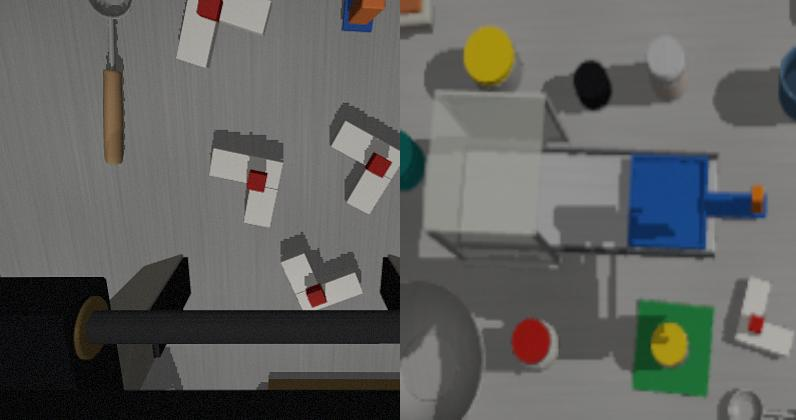

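```bash
cat >> h.py <<'E'
T0=np.array([.6089,.0608])
def blocks(im,c,zb=0.):
    """L blocks lying with underside at zb: grip xy (red), outline centre, yaw, sides"""
    h=cv2.cvtColor(im,cv2.COLOR_BGR2HSV)
    w=cv2.inRange(h,(0,0,150),(179,45,255)); red=mask(im,"red")
    m=cv2.morphologyEx(w|red,cv2.MORPH_CLOSE,np.ones((5,5),np.uint8)); out=[]
    cs,_=cv2.findContours(m,cv2.RETR_EXTERNAL,cv2.CHAIN_APPROX_NONE)
    rb=blobs(im,"red",60)
    for k in cs:
        if cv2.contourArea(k)<800: continue
        r=[b for b in rb if cv2.pointPolygonTest(k,tuple(cen(b)),False)>0]
        if len(r)!=1: continue
        g=cast(cen(r[0]),c,zb+.033)[0]
        (x,y),s,a=cv2.minAreaRect(cast(k[:,0],c,zb+.017).astype(np.float32))
        d=g-[x,y]; want=np.arctan2(d[1],d[0])-np.radians(225)
        a=np.radians(a); yaw=a+np.round((want-a)/(np.pi/2))*np.pi/2
        yaw=(yaw+np.pi)%(2*np.pi)-np.pi
        o=R.from_euler("z",yaw).apply([15,15,0])[:2]*1e-3
        out.append((g,np.array([x,y]),yaw,s,np.hypot(*(g+o-[x,y]))))
    return out
E
python3 - <<'E'
from h import *
im=cv2.imread("pics/w5.png");c=viewer.get_calibration("wrist")
for b in blocks(im,c): print("grip",b[0].round(4),"mid",b[1].round(4),"yaw",np.degrees(b[2]).round(1),"sides",np.round(b[3],4),"mismatch",round(b[4],4))
E
```

```text
grip [ 0.5674 -0.3825] mid [ 0.575  -0.3636] yaw 23.0 sides [0.0798 0.0792] mismatch 0.0008
grip [ 0.4968 -0.2375] mid [ 0.4787 -0.2496] yaw 168.2 sides [0.0792 0.0794] mismatch 0.0006
grip [ 0.6311 -0.2193] mid [ 0.6323 -0.2375] yaw -117.9 sides [0.0792 0.0308] mismatch 0.0054
grip [ 0.4545 -0.067 ] mid [ 0.4644 -0.0875] yaw -89.8 sides [0.0983 0.062 ] mismatch 0.0076
```

```bash
cat >> h.py <<'E'
D=np.degrees
def pick(g,jaw):
    manip.move_pose([*g,.15],quat(jaw)); manip.servo_line([*g,.05],vel=.25); manip.servo_line([*g,.022],vel=.08)
    effector.close(f_grip=40); f=manip.current_finger_gap()
    manip.servo_line([*g,.06],vel=.12); manip.servo_line([*g,.17],vel=.3); print("gap",f,manip.current_finger_gap())
    return abs(manip.current_finger_gap()-.02)<.003
def place(n,target,jaw):
    p=T0+R.from_euler("z",target).apply([-.015,-.015,0])[:2]; z=.018+.018*n+.022+.001
    manip.move_pose([*p,.17],quat(jaw)); print("carry gap",manip.current_finger_gap())
    manip.servo_line([*p,z+.02],vel=.25); manip.servo_line([*p,z],vel=.05); print("gap",manip.current_finger_gap(),"F",manip.current_force().round(1))
    effector.open_jaws(); manip.servo_line([*p,z+.03],vel=.15); manip.servo_line([*p,.2],vel=.4)
def look(n,name):
    manip.move_pose([.6,-.02,.27+.01*n],quat(0)); im,c=shot("wrist",name); print("t",manip.current_clock())
    for b in blocks(im,c,.018+.018*n): print("top block mid-T0 mm",((b[1]-T0)*1e3).round(1),"yaw-tray",D(b[2]-YAW).round(1),"sides",np.round(b[3],4),"mm",round(b[4],4),"near",np.hypot(*(b[1]-T0))<.05)
    return im,c
E
python3 - <<'E'
from h import *
g=np.array([.5674,-.3825]); yb=np.radians(23)
print(pick(g,yb))
place(0,YAW,YAW)
im,c=look(0,"p0")
E
```

```text
gap 0.019829105704323946 0.01934274235987231
True
carry gap 0.019504137770056974
gap 0.019552153546040268 F [-1.3  0.3 -1.6]
t 38.0167
top block mid-T0 mm [-139.3 -138.3] yaw-tray -103.9 sides [0.0758 0.0758] mm 0.0014 near False
top block mid-T0 mm [-0.8 -0.2] yaw-tray -0.3 sides [0.0794 0.08  ] mm 0.0008 near True
```

View pics/p0.png

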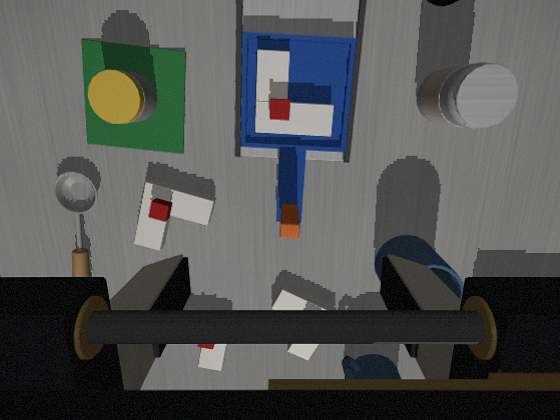

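```bash
python3 - <<'E'
from h import *
print(pick(np.array([.4968,-.2375]),np.radians(168.2-180)))
place(1,YAW+np.pi,YAW)
im,c=look(1,"p1")
print("D:")
for b in blocks(im,c): print(b)
manip.move_pose([.6,-.17,.27],quat(0)); im,c=shot("wrist","p1b")
for b in blocks(im,c): print(b)
h=cv2.cvtColor(im,cv2.COLOR_BGR2HSV); cv2.imwrite("pics/a.png",np.hstack([im[100:360,100:500],cv2.cvtColor(cv2.inRange(h,(0,0,150),(179,45,255))|mask(im,"red"),8)[100:360,100:500]]))
E
```

```text
gap 0.019949403780755444 0.019882790183423423
True
carry gap 0.01962319959569854
gap 0.01977108734482484 F [ 0.7 -0.2 -0.7]
t 47.1833
top block mid-T0 mm [-133.7 -132.2] yaw-tray -103.9 sides [0.0724 0.0724] mm 0.0021 near False
D:
(array([ 0.45440765, -0.06434223]), array([ 0.46365777, -0.08375172]), np.float64(-1.8657600596488026), (0.0792056992650032, 0.07914942502975464), np.float64(0.0010174707288644832))
(array([ 0.63060673, -0.21906934]), array([ 0.63115036, -0.23725711]), np.float64(-2.0495573899113215), (0.07941948622465134, 0.03231087327003479), np.float64(0.006203273420091613))
(array([ 0.45435025, -0.06402956]), array([ 0.44107378, -0.07630081]), np.float64(2.84522530168336), (0.07959484308958054, 0.031068339943885803), np.float64(0.005918024527889181))
```

View pics/a.png

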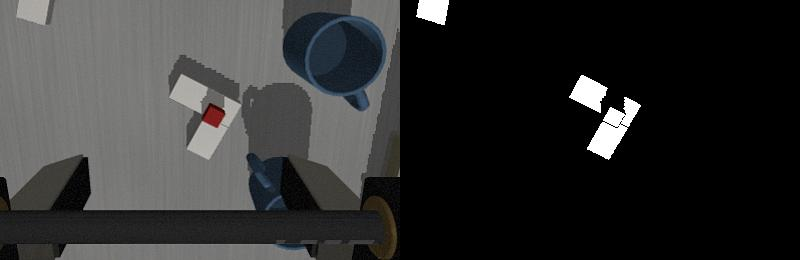

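```bash
sed -i 's/def pick(g,jaw):/def pick(g,jaw,h=.022):/; s/\[\*g,.022\]/[*g,h]/; s/def place(n,target,jaw):/def place(n,target,jaw,h=.022):/; s/.018\*n+.022+.001/.018*n+h+.001/' h.py
python3 - <<'E'
from h import *
r=np.radians
ok=pick(np.array([.4544,-.0642]),r(-106.9+90)); print(ok)
if ok: place(2,YAW,YAW+np.pi/2)
im,c=look(2,"p2")
for b in blobs(im,"red",40):
    for n in (0,1,2):
        g=cast(cen(b),c,.018+.018*n+.033)[0]-T0
        if np.hypot(*g)<.05: print(n,R.from_euler("z",-YAW).apply([*g,0])[:2]*1e3, len(b))
i1=cv2.imread("pics/p1.png"); cv2.imwrite("pics/a.png",cv2.resize(np.hstack([i1[0:260,220:370],im[0:260,220:370]]),None,fx=2.3,fy=2.3))
E
```

```text
gap 0.019534307495487808 0.01958998921828836
True
carry gap 0.019862587974235502
gap 0.01950482899641499 F [ 0.2  0.5 -1.2]
t 57.1917
0 [-18.18560224 -17.64032191] 77
1 [-17.82417233 -16.86860444] 77
2 [-17.46274243 -16.09688697] 77
0 [15.17831652 16.1461075 ] 77
1 [14.02258397 15.38144963] 77
2 [12.86685142 14.61679175] 77
```

View pics/a.png

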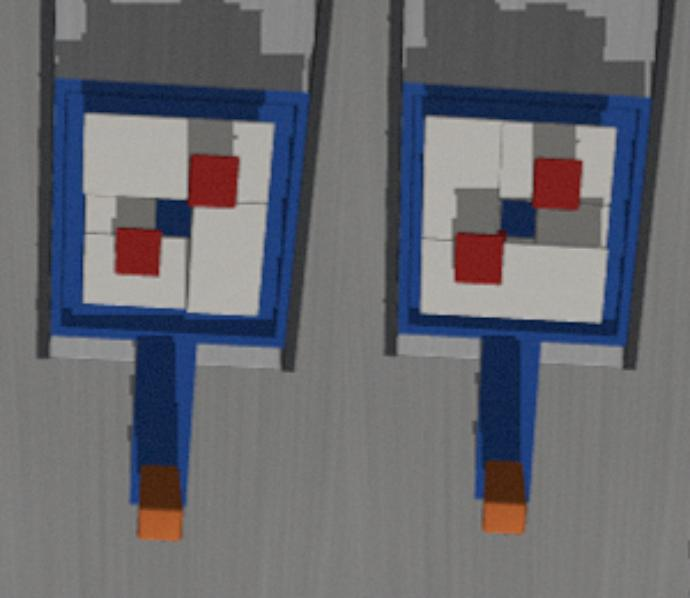

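```bash
python3 - <<'E'
from h import *
r=np.radians
ok=pick(np.array([.6308,-.2192]),r(62.6),.025); print(ok)
if ok: place(3,YAW+np.pi,YAW+np.pi/2,.025)
im,c=look(3,"p3"); im2,c2=shot("top","t3"); im3,_=shot("side","s3")
for b in blobs(im,"red",40):
    for n in (2,3):
        g=cast(cen(b),c,.018+.018*n+.033)[0]-T0
        if np.hypot(*g)<.05: print(n,R.from_euler("z",-YAW).apply([*g,0])[:2]*1e3, len(b))
y=[cast(cen(b),c2,.053)[0] for b in blobs(im2,"yellow",15)]; print("yellow",y)
cv2.imwrite("pics/a.png",cv2.resize(np.hstack([im[0:260,220:370],cv2.resize(im3[100:290,120:320],(274,260))]),None,fx=1.85,fy=2.2))
E
```

```text
gap 0.01956004874630416 0.019095417906219568
True
carry gap 0.019450440985090533
gap 0.01928301678352226 F [ 0.6  0.2 -1.6]
t 66.45
2 [-17.38407259 -16.11736011] 74
3 [-17.03183518 -15.36167039] 74
2 [15.43678733 14.70942707] 82
3 [14.19249268 13.96558405] 82
yellow [array([0.39610842, 0.06341335]), array([0.79799592, 0.32607594]), array([ 0.93205668, -0.34157821])]
```

View pics/a.png

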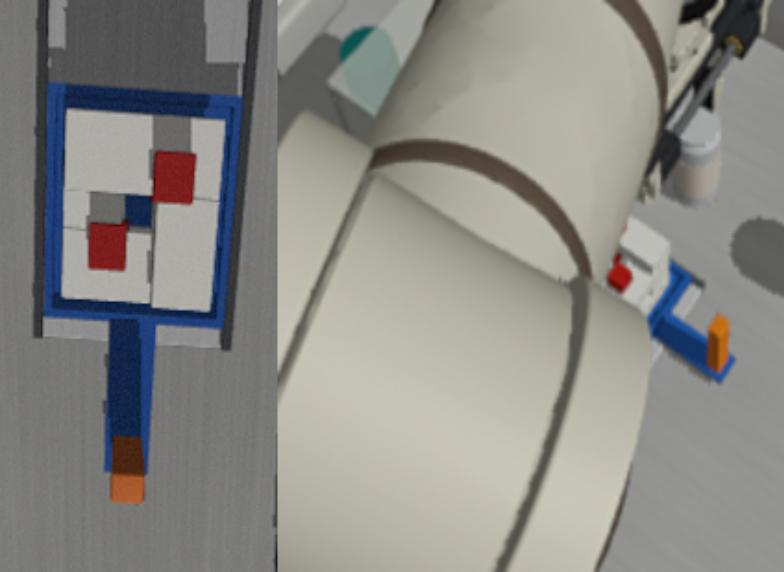

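```bash
python3 - <<'E'
from h import *
P=np.array([.602,-.0690])
for z in (.25,.2,.15,.12,.05): print(z,np.round(manip.solve_ik([*P,z],quat(np.pi+YAW)),2))
print(np.round(manip.current_q(),2))
E
```

```text
0.25 [ 0.96  0.91 -1.52  1.62  0.91  1.5   2.47]
0.2 [ 0.96  1.   -1.52  1.68  1.    1.47  2.41]
0.15 [ 0.95  1.09 -1.51  1.72  1.1   1.45  2.37]
0.12 [ 0.94  1.14 -1.49  1.74  1.15  1.43  2.34]
0.05 [ 0.93  1.21 -1.41  1.77  1.24  1.36  2.31]
[ 0.78  0.55 -1.13  1.58  0.51  1.34 -0.42]
```

```bash
python3 - <<'E'
from h import *
P=np.array([.602,-.0690]); 
manip.move_pose([*P,.22],quat(np.pi+YAW)); print(np.round(manip.current_q(),2),manip.current_tool_pos())
manip.servo_line([*P,.12],vel=.2); manip.servo_line([*P,.047],vel=.12); print(np.round(manip.current_q(),2))
effector.close(f_grip=40); print(manip.current_finger_gap(),manip.current_force())
manip.servo_line([*P+U*.21,.047],vel=.05); print(manip.current_force(),manip.current_finger_gap())
for d in (.216,.221):
    manip.servo_line([*P+U*d,.047],vel=.03); print(d,manip.current_force(),manip.current_tool_pos()); 
    if abs(manip.current_force()[1])>12: break
print(manip.current_clock())
E
```

```text
[ 0.96  0.96 -1.52  1.66  0.97  1.48  2.43] [ 0.6020312  -0.0689377   0.22004424]
[ 0.9   1.13 -1.33  1.77  1.17  1.27  2.34]
0.01949795673310627 [ 4.40444433  1.11087892 -3.60103177]
[ 4.31654353 -2.15985478 -1.13954391] 0.019794685612915648
0.216 [ 6.40511317e+00 -4.37772136e-03 -3.29356928e+00] [0.61453214 0.14637027 0.04704619]
0.221 [ 4.92963281 -2.5245605  -0.87220432] [0.61475605 0.150647   0.04704046]
76.5
```

```bash
python3 - <<'E'
from h import *
P=np.array([.602,-.0690]); 
for d in (.224,.227,.230):
    manip.servo_line([*P+U*d,.047],vel=.03); print(d,manip.current_force().round(1),manip.current_tool_pos()[1])
    if abs(manip.current_force()[1])>10: break
effector.open_jaws(); p=manip.current_tool_pos(); manip.servo_line([p[0],p[1],.12],vel=.15); manip.servo_line([p[0],p[1]-.02,.25],vel=.2)
manip.move_pose([.43,-.02,.27],quat(0))
im,c=shot("wrist","w6"); im2,c2=shot("top","t6"); im3,_=shot("side","s6"); print(manip.current_clock())
b=max(blobs(im,"yellow",80),key=len); w=cast(b,c,.053); print("tin",cv2.minEnclosingCircle(w.astype(np.float32)))
b=max(blobs(im,"green",80),key=len); print("mat",cv2.minAreaRect(cast(b,c,.003).astype(np.float32)))
for b in blobs(im2,"orange",8): print("post",cast(cen(b),c2,.084)[0])
cv2.imwrite("pics/a.png",np.hstack([cv2.resize(im[:250,100:450],(400,286)),cv2.resize(im3[80:223,120:320],(400,286))]))
E
```

```text
0.224 [ 2.7 -9.9  3.9] 0.15063750864364073
0.227 [ -0.7 -15.6   8.3] 0.150748289758053
81.8
tin ((0.3946409523487091, 0.06229449436068535), 0.0251484178006649)
mat ((0.4308285117149353, 0.05655605345964432), (0.10866189748048782, 0.10856714099645615), 83.72295379638672)
post [0.33584255 0.76578744]
post [0.61292604 0.14821401]
post [0.89841189 0.49584332]
```

View pics/a.png

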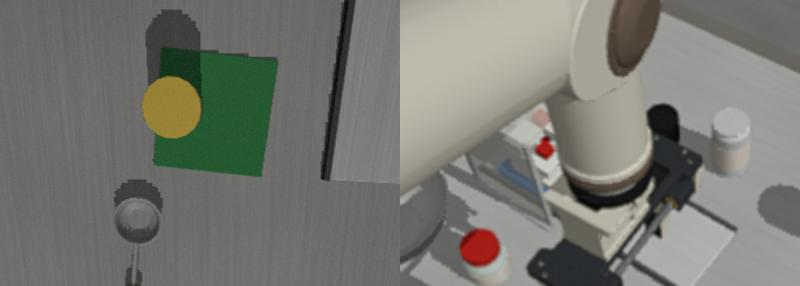

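```bash
python3 - <<'E'
from h import *
T=np.array([.3946,.0623]); M=np.array([.4308,.057])
for yaw in (0,np.pi/2):
    if manip.solve_ik([*T,.023],quat(yaw)) is not None: break
print(yaw); q=quat(yaw)
manip.move_pose([*T,.14],q); manip.servo_line([*T,.023],vel=.15)
effector.close(f_grip=30); print(manip.current_finger_gap(),manip.current_force())
manip.servo_line([*T,.05],vel=.15); manip.servo_line([*M,.05],vel=.12); print(manip.current_finger_gap())
manip.servo_line([*M,.0238],vel=.06); print(manip.current_finger_gap(),manip.current_force())
effector.open_jaws(); manip.servo_line([*M,.14],vel=.2)
manip.move_pose([.45,-.25,.3],quat(0)); print(manip.current_clock())
im2,c2=shot("top","t7"); im3,_=shot("side","s7")
print("yellow",[cast(cen(b),c2,.053)[0].round(4) for b in blobs(im2,"yellow",15)])
print("post",[cast(cen(b),c2,.084)[0].round(4) for b in blobs(im2,"orange",8)])
cv2.imwrite("pics/a.png",np.hstack([cv2.resize(im3[80:280,100:300],(500,500)),cv2.resize(im2[130:290,110:206],(300,500))]))
E
```

```text
0
0.05020409757897806 [-0.44393656 -0.05226456  1.0542054 ]
0.050495461136283754
0.05012780317418109 [ 0.34882974 -0.66632599 -1.90038173]
88.4
yellow [array([0.4315, 0.0578]), array([0.7977, 0.3259]), array([ 0.9319, -0.3414])]
post [array([0.3356, 0.7658]), array([0.6129, 0.1482]), array([0.8981, 0.4957])]
```

View pics/a.png

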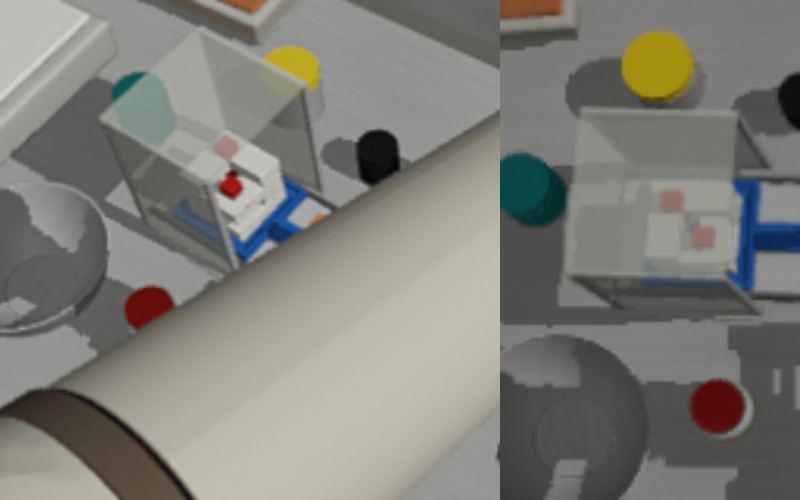

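```bash
python3 - <<'E'
from h import *
c=viewer.get_calibration("top"); H=T0+.2197*U
for px,z in (((175,205.8),.088),((164.7,194),.106)):
    print((R.from_euler("z",-YAW).apply([*(cast([px],c,z)[0]-H),0])[:2]*1e3).round(1))
manip.hand_in(); print(manip.current_clock())
E
```

```text
[-17.3 -17.9]
[15.1 13. ]
the job is handed in; nothing more can be done
the job is handed in; nothing more can be done
```

The job is done and handed in at about 88 s on the robot's clock, well inside the 208 s limit. My checks agreed with each other, but the interface reports no verdict.

- **Pulling the tray out:** I pulled the tray to its end stop by the post. My first reading looked short because the tray had started about 35 mm out. A second pull met about 47 N without moving, so it was at the stop.
- **Tin:** I moved it to the middle of the mat, but it was later knocked about 35 mm aside. I set it back, and the last top view puts it within about 1–2 mm of the mat's centre, standing upright.
- **Blocks:** Only four were present. I stacked all four, each turned half round from the one below. Going by their grips, all four sit within about 3 mm of their places, and all look flat and square in the pictures.
- **Sliding the tray home:** I pushed the tray until it hit the home stop, where the force reached 16 N. Its travel from stop to stop was 0.2197 m, against a nominal 0.22 m.
- **Last check of the pile:** Through the guard, the top two grips were at about (15, 13) and (−17, −18) mm in the tray frame, where ±15 mm is ideal. The pile was still standing and centred.

I saw no bystander moved in the pictures, but I did not measure them all at the end. The gripper was clear of everything at hand-in.

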